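Point out the badly seated card and log it

TASK

One of the four upright circuit cards in the test rack is not fully seated and stands higher than the others: point it out to the inspector by holding the fingertips, pointing down, one to three centimetres above the middle of its top edge for two full seconds, without touching any card. Then log the fault by pressing the large button on the control box all the way down, and let it come up again. Lift or move nothing else, and leave the small button alone.

Things in the scene. Friction and masses are not known exactly. Their poses are not given: they have to be found in the camera images.
- rack: black slotted test rack fixed to the bench, 150 mm (its x) x 230 mm (its y) with steel end plates 67 mm high; it carries four upright cards side by side at 50 mm pitch along its y, in any order; origin at the centre of its underside, yaw up to 0.35 rad
- raised_card: the card that is not fully seated: upright green circuit card, 120 mm long (its own x), 100 mm from foot to top, board 3 mm thick, with an 8 mm wide bare aluminium bar along the whole top edge; origin at the centre of its foot, z up. It slides up and down stiffly in its slot. Its foot and top stand 14 to 24 mm higher than those of the other three, otherwise it looks the same
- raised_card_top (a point): middle of the raised card's top edge, on the upper face of the aluminium bar (126 to 136 mm above the bench); axes as the card
- seated_card1: a fully seated card: upright green circuit card, 120 mm long (its own x), 100 mm from foot to top, board 3 mm thick, with an 8 mm wide bare aluminium bar along the whole top edge; origin at the centre of its foot, z up. It slides up and down stiffly in its slot; its top is 112 mm above the bench
- seated_card2: a fully seated card: upright green circuit card, 120 mm long (its own x), 100 mm from foot to top, board 3 mm thick, with an 8 mm wide bare aluminium bar along the whole top edge; origin at the centre of its foot, z up. It slides up and down stiffly in its slot; its top is 112 mm above the bench
- seated_card3: a fully seated card: upright green circuit card, 120 mm long (its own x), 100 mm from foot to top, board 3 mm thick, with an 8 mm wide bare aluminium bar along the whole top edge; origin at the centre of its foot, z up. It slides up and down stiffly in its slot; its top is 112 mm above the bench
- box: grey control box fixed to the bench, 100 mm (its x) x 190 mm (its y), 45 mm high, with one large and one small push button on its top, 90 mm apart along its y, either way round; origin at the centre of its underside
- large_button_top (a point): centre of the top of the large button (grey cap 44 mm across, in a black 60 mm ring); 67 mm above the bench when up, z up
- large_button (a joint): travel of the large button, 0 up to 0.006 m fully down; a spring drives it back up; starts to move at about 1.5 N, fully down at about 5 N
- small_button (a joint): travel of the small button (grey cap 18 mm across, black 34 mm ring), 0 up to 0.006 m fully down; to be left alone
- screwdriver: screwdriver lying on the mat, about 200 mm long, 26 mm thick; origin under its middle; loose, to be left alone
- cooler: processor cooler, 90 x 90 x 67 mm with a round fan on top; origin at the centre of its underside; loose, to be left alone
- tape: roll of whitish tape lying flat, 80 mm across, 24 mm high; origin at the centre of its underside; loose, to be left alone
- drive: metal disk drive lying flat, 102 x 147 x 26 mm; origin at the centre of its underside; loose, to be left alone
- cleaner: upright can of contact cleaner, 52 mm across, 150 mm high; origin at the centre of its underside; loose, to be left alone
- screw_tray: small open black tray with four compartments, 100 x 80 x 30 mm; origin at the centre of its underside; loose, to be left alone
- heatsink: finned aluminium heat sink, 80 x 60 x 30 mm; origin at the centre of its underside; loose, to be left alone

How it is judged:
By the outcome, as a careful person would: the job done as asked, in the order asked, and still so for the second after the job is handed in, with the robot touching nothing.
It also fails if it takes over 42 s, if anything falls off the work surface, if the arm or the gripper's body presses on something with over 40 N, if the wrist force passes 120 N, or if a joint passes its speed limit or range.

ROBOT

A 6-joint arm with a two-finger parallel gripper is mounted at the origin on the work surface. World frame = base frame: x ahead of the robot, y to its left, z up, the work surface at z = 0. Lengths are in m, angles in rad, forces in N, time in s.
With the tool pointing down it reaches from about 0.35 to 0.975 m from the base axis. Payload 4.9 kg.
Tool frame: the origin (TCP) lies on the centre line of the jaws, within the pads' length; the fingertips stand 19 mm ahead of it and the grasp point (between the pads) is the TCP; z points along the fingers, y is the line along which they close (so a half turn about z gives the same grasp; the last joint's range is limited). The gripper opens to 85 mm and grips with 20 to 120 N. Pads are 22 mm wide; open, the fingers measure 114 mm over their backs; the gripper's body (76 mm by 85 mm) begins 54 mm behind the grasp point. The pads swing forward as they close: fully open they stand 13 mm farther back than shut.
Start: joints at [1.162, 0.053, 1.613, -0, 1.476, -0.119], TCP at [0.179, 0.599, 0.25] pointing down, gripper open.
Joint ranges: [-3.01, 3.01], [-1.01, 2.22], [0.06, 2.58], [-1.02, 4.17], [0.09, 2.62], [-3.14, 3.14]. Speed limits (rad/s): [2.57, 2.57, 3.14, 3.14, 3.14, 3.14].

INTERFACE

Orientations are given as a unit quaternion [w, x, y, z].
In Python, from plant import state, grab_frame, ticket, spotter gives the robot as it stands.
- The arm moves only by the tool apply_moves, never from a script. Its argument "series" is a list of rows, each an object of numbers: "jaw": the closure, from 0 (fully open) to 1 (shut); "dx", "dy", "dz": the shift along the tool's x, y, z in mm; "turn": the turn about the tool's z in rad. A call has 1 to 5 rows; each row is the pose to reach, as a shift and turn from the pose commanded when the call began, along the tool's axes at that moment; what a row does not reach only later rows make up. A row lasts 1/12 s, in which the tool goes at most 41.7 mm and 7.16 degrees, less where a joint would pass 70% of its speed; a pose out of reach is approached as far as the arm can. A call with a gripper value outside its range is refused whole. The fingers move at their own pace and stop on an object; the grip force is fixed at half the most. Time passes only in rows, so rows that repeat a pose let the fingers close. It gives the time, the measured TCP pose, the force, the opening and the grip force at its end, in the units of the state.
- state(): the state, without advancing time (a new reading comes with each control period).
- grab_frame(name): name is "scene" or "top" or "wrist"; returns a dict with "pixels" (420x560x3 uint8, red, green, blue), "mtx" (3x3 intrinsics, pixels), "camera_from_world" (4x4, takes a point from world to camera coordinates). Camera axes: x right, y down, z forward; pixel columns grow to the right and rows downward; lengths in m; the calibration is good to about 2 mm. The wrist camera is an equidistant fisheye: a pixel r from the principal point sees the ray r / f radians off the axis. A picture is of the moment at which its call begins. There is no depth.
- ticket.job_done(): hands the job in; it is judged then, once.
Trained networks look in a picture, given as the dict that the camera call returned (one of the last four; its "shot" number tells which), for a name from the list of things; names that differ only in an ending like _2 or _b are one class to them, and where a whole thing is asked for, a point or a joint stands for the part that bears it (a point fixed in the world has none). Each returns a list of dicts, best first, with "conf" (0 to 1); they miss things now and then, are a little off and sometimes report something else, mostly with a low value. They report only what shows in the picture. A call takes as long as a camera call.
- spotter.outline_of(picture, target): "region" (420x560 bool, what is visible of it) and "extent" ([left, top, right, bottom] in pixels, round what is visible of it).
The state is a dict: "time": time; "joint_pos": joint angles; "joint_vel": joint speeds; "joint_efforts": joint torques, N m; "tool_pos": TCP position; "tool_rot": TCP orientation; "contact_force": force on the tool from outside, world axes, zero at the start; "ft_torque": the same for the moment, N m; "gripper_width": opening from 0.0 (shut) to 1.0 (fully open); "grasp_force": force on a finger pad.
Only numpy, scipy, OpenCV 4.12 (cv2) and the standard library are available. Lean on these libraries where they do the work, as an engineer would, in place of code of your own. Each camera call takes 0.05 s, during which the arm holds its last target. There are 200 camera calls.

## Working session

There is one attempt and no reset: what is moved stays moved. The work goes in short steps, Python scripts to look and compute and a tool call to move; the robot and the scene stay as the last step left them, time stands still between calls to the robot, and variables do not carry over. Pictures are saved under pics/ and viewed, at most 10 in all, crops included, and the job is handed in when it is done.

Besides the shell and the picture viewer there is one more tool, called after "Call:" by a JSON object that holds its "name" and its "arguments". apply_moves: Moves the arm, as the interface text tells. Its arguments: {"type":"object","properties":{"series":{"type":"array","items":{"type":"object","properties":{"jaw":{"type":"number"},"dx":{"type":"number"},"dy":{"type":"number"},"dz":{"type":"number"},"turn":{"type":"number"}}}}},"required":["series"]}

```bash
mkdir -p pics
cat > h.py <<'E'
import numpy as np, cv2
from plant import state, grab_frame, ticket, spotter
def save(p,n): cv2.imwrite('pics/'+n, p['pixels'][:,:,::-1])
def ray(p,u,v):
    R=p['camera_from_world'][:3,:3];t=p['camera_from_world'][:3,3]
    d=R.T@np.linalg.inv(p['mtx'])@[u,v,1]; return -R.T@t,d
def at_z(p,u,v,z):
    c,d=ray(p,u,v); return c+d*(z-c[2])/d[2]
def proj(p,X):
    M=p['camera_from_world'];q=p['mtx']@(M[:3,:3]@np.asarray(X)+M[:3,3]);return q[:2]/q[2]
E
python3 - <<'E'
from h import *
s=state();print(s['time'],s['tool_pos'],s['tool_rot'])
for n in('scene','top'):
    p=grab_frame(n);save(p,n+'0.png');print(n,np.round(np.asarray(p['camera_from_world']),3).tolist(),np.asarray(p['mtx']).tolist())
    for t in('rack','raised_card','seated_card1','large_button','small_button','box'):
        for o in spotter.outline_of(p,t)[:5]:
            m=np.argwhere(o['region']).mean(0)[::-1];print(t,round(o['conf'],2),o['extent'],m.round(1))
E
```

```text
0.0 [0.17833397 0.59840077 0.2490336 ] [-2.87726421e-04  1.44383689e-01  9.89521210e-01 -1.02143865e-03]
scene [[0.016, 1.0, 0.007, -0.009], [0.793, -0.009, -0.609, -0.392], [-0.609, 0.015, -0.793, 1.717], [0.0, 0.0, 0.0, 1.0]] [[522.753607280494, 0.0, 274.5115425121699], [0.0, 522.753607280494, 213.39447959216352], [0.0, 0.0, 1.0]]
rack 0.67 [308.2, 190.7, 411.7, 260.7] [356.5 233.6]
raised_card 0.8 [342.1, 183.4, 359.4, 240.4] [350.2 213.9]
raised_card 0.41 [360.4, 183.9, 378.3, 240.2] [368.8 215.6]
seated_card1 0.89 [322.5, 191.3, 339.2, 245.1] [329.7 219. ]
seated_card1 0.67 [359.9, 182.5, 378.4, 238.7] [368.6 214.5]
seated_card1 0.57 [376.7, 184.9, 400.2, 237.7] [387.7 212.7]
large_button 0.64 [167.7, 211.4, 186.1, 225.9] [178.2 216. ]
large_button 0.47 [201.7, 154.4, 229.0, 182.9] [216.2 167.9]
small_button 0.73 [304.5, 146.6, 345.2, 186.5] [321.4 164.6]
small_button 0.42 [211.3, 219.1, 215.0, 225.9] [211.6 223.3]
box 0.57 [154.8, 201.8, 235.8, 255.8] [199. 231.]
top [[-0.019, -1.0, -0.0, 0.029], [-0.992, 0.019, -0.123, 0.581], [0.123, -0.002, -0.992, 1.2], [0.0, 0.0, 0.0, 1.0]] [[392.4531272570146, 0.0, 276.573490892075], [0.0, 392.4531272570146, 209.93311703019128], [0.0, 0.0, 1.0]]
rack 0.74 [176.0, 188.8, 255.1, 246.4] [214.7 219.9]
raised_card 0.64 [213.9, 192.7, 224.1, 234.5] [219.7 214.9]
seated_card1 0.68 [198.7, 199.1, 209.2, 239.0] [204.5 217.8]
seated_card1 0.63 [232.3, 194.0, 243.0, 233.6] [236.7 213.2]
seated_card1 0.56 [185.1, 198.4, 193.6, 241.1] [187.7 217.9]
large_button 0.71 [354.9, 211.9, 368.5, 223.0] [362.  218.6]
large_button 0.63 [275.8, 200.6, 286.0, 247.5] [279.7 230.5]
large_button 0.56 [321.9, 140.8, 343.5, 167.0] [329.8 155.7]
large_button 0.31 [236.8, 132.0, 286.4, 167.4] [259.8 150.4]
box 0.91 [317.1, 194.3, 377.9, 239.3] [344.8 216. ]
```

View pics/scene0.png

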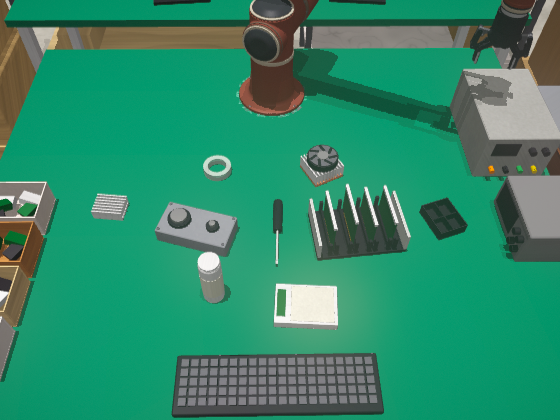

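View pics/top0.png

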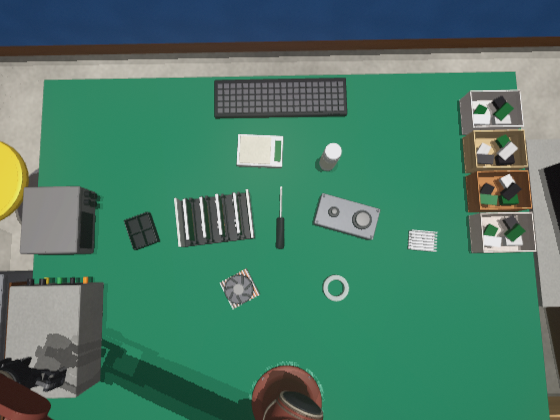

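The scene picture shows the rack at about (357,225) and the box at (198,228), with the large button at (179,217). In the top view the large button is at (362,219) and the rack is at (214,218). I'll enlarge the rack in both pictures.

Run:
```python
import cv2,numpy as np
a=cv2.imread('pics/scene0.png')[175:265,300:420];b=cv2.imread('pics/top0.png')[180:255,165:265]
f=lambda i:cv2.resize(i,None,fx=6,fy=6,interpolation=cv2.INTER_CUBIC)
cv2.imwrite('pics/a.png',f(a));cv2.imwrite('pics/b.png',f(b))
```

```text
(no output)
```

View pics/a.png

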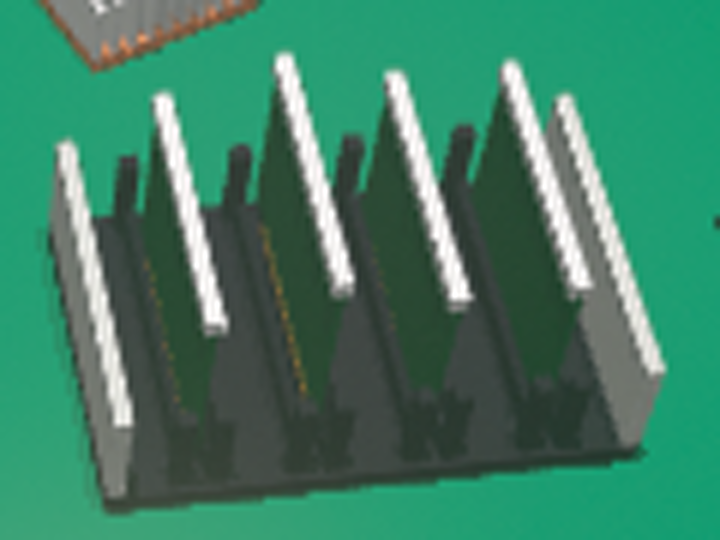

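View pics/b.png

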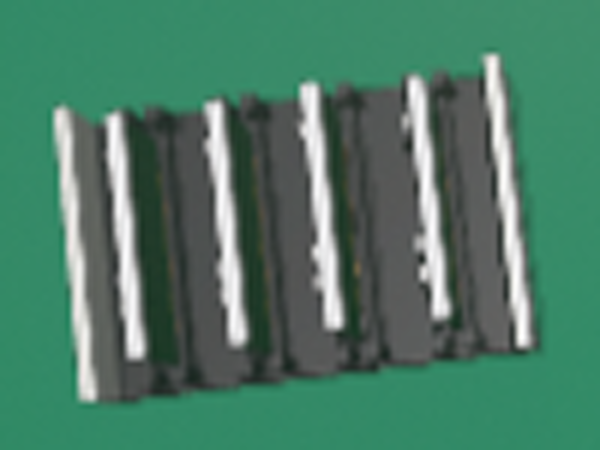

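Second card from the left in the scene crop (top edge from (286,57) to (344,290)) stands higher and shows its gold contacts. It is the third from the left in the top crop, from (310,88) to (335,325). Next I'll triangulate all four cards and the button.

Run:
```python
from h import *
S=grab_frame('scene');T=grab_frame('top')
def tri(a,b):
    A=[];B=[]
    for p,(u,v) in((S,a),(T,b)):
        c,d=ray(p,u,v);d/=np.linalg.norm(d);P=np.eye(3)-np.outer(d,d);A.append(P);B.append(P@c)
    return np.linalg.lstsq(np.vstack(A),np.hstack(B),rcond=None)[0]
cs=lambda q:((q[0]+.5)/6-.5+300,(q[1]+.5)/6-.5+175)
ct=lambda q:((q[0]+.5)/6-.5+165,(q[1]+.5)/6-.5+180)
sc=[((163,97),(216,328)),((286,57),(344,290)),((396,75),(460,302)),((511,64),(580,288))]
tp=[((415,80),(441,315)),((310,88),(335,325)),((214,103),(238,342)),((115,115),(137,355))]
for s,t in zip(sc,tp):
    n=tri(cs(s[0]),ct(t[1]));f=tri(cs(s[1]),ct(t[0]))
    print(n.round(4),f.round(4),((n+f)/2).round(4),'yaw',np.arctan2(*(f-n)[1::-1]))
    for z in (.112,.131): print('  z',z,at_z(S,*((np.array(cs(s[0]))+cs(s[1]))/2),z).round(3),at_z(T,*((np.array(ct(t[0]))+ct(t[1]))/2),z).round(3))
print('btn',at_z(S,178.5,216,.067),at_z(T,362,218.8,.067))
f=lambda i:cv2.resize(i,None,fx=6,fy=6,interpolation=cv2.INTER_CUBIC)[:,:,::-1]
cv2.imwrite('pics/c.png',np.hstack([f(S['pixels'][195:265,150:215]),f(T['pixels'][185:255,325:390])]))
```

```text
[0.5092 0.1324 0.111 ] [0.6266 0.1449 0.1073] [0.5679 0.1387 0.1092] yaw 0.10591391303851005
  z 0.112 [0.572 0.138 0.112] [0.567 0.139 0.112]
  z 0.131 [0.586 0.135 0.131] [0.565 0.137 0.131]
[0.5041 0.1821 0.1302] [0.6207 0.1946 0.1242] [0.5624 0.1883 0.1272] yaw 0.10640634742230985
  z 0.112 [0.552 0.192 0.112] [0.564 0.19  0.112]
  z 0.131 [0.567 0.188 0.131] [0.561 0.188 0.131]
[0.4979 0.232  0.1108] [0.6165 0.244  0.1096] [0.5572 0.238  0.1102] yaw 0.10059596369882948
  z 0.112 [0.56  0.237 0.112] [0.557 0.238 0.112]
  z 0.131 [0.575 0.233 0.131] [0.555 0.234 0.131]
[0.4925 0.2815 0.111 ] [0.6112 0.2927 0.1111] [0.5518 0.2871 0.1111] yaw 0.09461182920133768
  z 0.112 [0.554 0.287 0.112] [0.551 0.287 0.112]
  z 0.131 [0.569 0.281 0.131] [0.549 0.282 0.131]
btn [ 0.55175368 -0.24349566  0.067     ] [ 0.54576975 -0.24262512  0.067     ]
```

View pics/c.png

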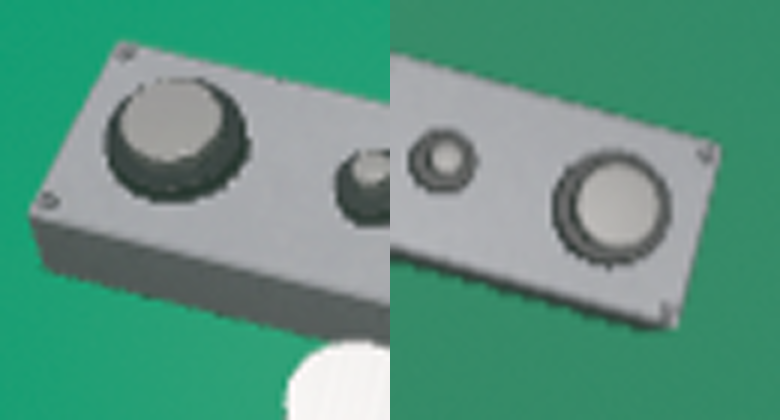

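The second card's top is at (0.562, 0.188, 0.128), against 0.110 for the others. The crop puts the large cap at (0.547, -0.246). I'll close the jaws and travel to the card at a safe height.

Call:
{"name": "apply_moves", "arguments": {"series": [{"dx":-34,"dy":-20,"jaw":1},{"dx":-68,"dy":-40,"jaw":1},{"dx":-102,"dy":-60,"jaw":1},{"dx":-136,"dy":-80,"jaw":1},{"dx":-170,"dy":-100,"jaw":1}]}}

```text
invalid input at $.series[0]: expected keys jaw, dx, dy, dz, turn
```

Call:
{"name": "apply_moves", "arguments": {"series": [{"dx":-34,"dy":-20,"jaw":1},{"dx":-68,"dy":-40,"jaw":1},{"dx":-102,"dy":-60,"jaw":1},{"dx":-136,"dy":-80,"jaw":1},{"dx":-170,"dy":-100,"jaw":1}]}}

```text
invalid input at $.series[0]: expected keys jaw, dx, dy, dz, turn
```

Call:
{"name": "apply_moves", "arguments": {"series": [{"dx":-34,"dy":-20,"jaw":1},{"dx":-68,"dy":-40,"jaw":1},{"dx":-102,"dy":-60,"jaw":1},{"dx":-136,"dy":-80,"jaw":1},{"dx":-145,"dy":-83,"jaw":1}]}}

```text
invalid input at $.series[0]: expected keys jaw, dx, dy, dz, turn
```

Call:
{"name": "apply_moves", "arguments": {"series": [{"dx":-34,"dy":-20,"dz":0,"turn":0,"jaw":1},{"dx":-68,"dy":-40,"dz":0,"turn":0,"jaw":1},{"dx":-102,"dy":-60,"dz":0,"turn":0,"jaw":1},{"dx":-136,"dy":-80,"dz":0,"turn":0,"jaw":1},{"dx":-170,"dy":-100,"dz":0,"turn":0,"jaw":1}]}}

```text
time: 1.22
tool_pos: [0.3138, 0.4532, 0.2505]
tool_rot: [0.0, 0.144, 0.99, 0.0]
contact_force: [0.9, -0.7, -0.3]
gripper_width: 0.299
grasp_force: 0.0
```

Call:
{"name": "apply_moves", "arguments": {"series": [{"dx":-34,"dy":-20,"dz":0,"turn":0,"jaw":1},{"dx":-68,"dy":-40,"dz":0,"turn":0,"jaw":1},{"dx":-102,"dy":-60,"dz":0,"turn":0,"jaw":1},{"dx":-136,"dy":-80,"dz":0,"turn":0,"jaw":1},{"dx":-170,"dy":-100,"dz":0,"turn":0,"jaw":1}]}}

```text
time: 1.63
tool_pos: [0.4483, 0.3085, 0.2506]
tool_rot: [0.0, 0.144, 0.99, 0.0]
contact_force: [0.4, 0.0, 0.2]
gripper_width: -0.002
grasp_force: 0.0
```

Call:
{"name": "apply_moves", "arguments": {"series": [{"dx":-34,"dy":-20,"dz":0,"turn":0,"jaw":1},{"dx":-68,"dy":-40,"dz":0,"turn":0,"jaw":1},{"dx":-102,"dy":-60,"dz":0,"turn":0,"jaw":1},{"dx":-136,"dy":-80,"dz":0,"turn":0,"jaw":1},{"dx":-145,"dy":-83,"dz":0,"turn":0,"jaw":1}]}}

```text
time: 2.05
tool_pos: [0.5654, 0.1849, 0.2504]
tool_rot: [0.001, 0.147, 0.989, -0.001]
contact_force: [1.1, 0.2, 0.7]
gripper_width: -0.002
grasp_force: 0.0
```

Call:
{"name": "apply_moves", "arguments": {"series": [{"dx":2,"dy":1,"dz":25,"turn":0,"jaw":1},{"dx":2,"dy":1,"dz":50,"turn":0,"jaw":1},{"dx":2,"dy":1,"dz":65,"turn":0,"jaw":1},{"dx":2,"dy":1,"dz":65,"turn":0,"jaw":1},{"dx":2,"dy":1,"dz":65,"turn":0,"jaw":1}]}}

```text
time: 2.47
tool_pos: [0.5601, 0.1908, 0.1844]
tool_rot: [-0.001, 0.144, 0.99, -0.0]
contact_force: [0.7, -0.5, 0.9]
gripper_width: -0.001
grasp_force: 0.0
```

Run:
```python
from h import *
s=state();print(s['tool_pos'])
S=grab_frame('scene');T=grab_frame('top')
t=s['tool_pos']
print([proj(S,t-[0,0,d]).round(1) for d in(0,.019,.032)],proj(S,[.562,.188,.128]),[proj(T,t-[0,0,d]).round(1) for d in(0,.019,.032)],proj(T,[.562,.188,.128]))
f=lambda i:cv2.resize(i,None,fx=6,fy=6,interpolation=cv2.INTER_CUBIC)[:,:,::-1]
cv2.imwrite('pics/d.png',np.hstack([f(S['pixels'][165:255,325:385]),f(T['pixels'][165:255,190:250])]))
```

```text
[0.56013257 0.19083041 0.18441378]
[array([355.9, 187.1]), array([354.8, 192.2]), array([354.1, 195.7])] [351.79619353 202.66113391] [array([214.3, 212.3]), array([215.4, 213.1]), array([216.1, 213.6])] [218.34841877 213.92090796]
```

View pics/d.png

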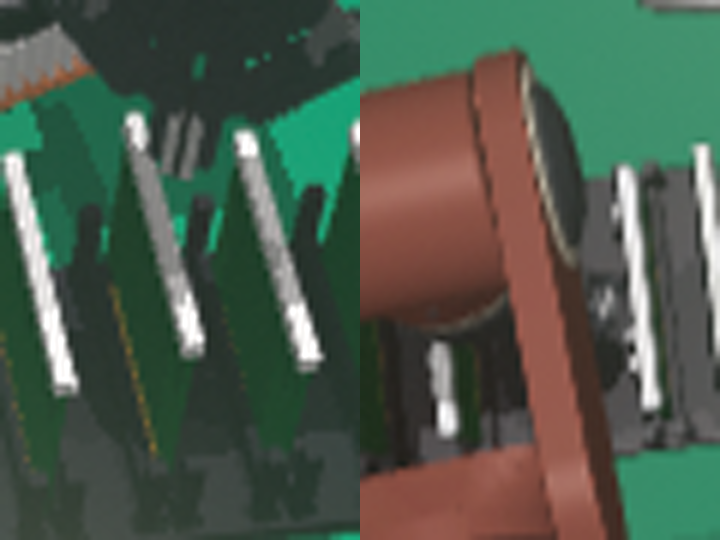

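The fingertips show at about (355,195) in the scene, matching the prediction for tips 19 mm ahead of the TCP. They are a little to the +y side of the bar, so I'll correct that, go down, and hold.

Call:
{"name": "apply_moves", "arguments": {"series": [{"dx":-2,"dy":-2.5,"dz":8,"turn":0,"jaw":1},{"dx":-2,"dy":-2.5,"dz":14,"turn":0,"jaw":1},{"dx":-2,"dy":-2.5,"dz":17,"turn":0,"jaw":1},{"dx":-2,"dy":-2.5,"dz":17,"turn":0,"jaw":1},{"dx":-2,"dy":-2.5,"dz":17,"turn":0,"jaw":1}]}}

```text
time: 2.98
tool_pos: [0.5619, 0.1877, 0.1679]
tool_rot: [-0.0, 0.144, 0.99, -0.0]
contact_force: [-0.6, 0.3, -0.5]
gripper_width: 0.0
grasp_force: 0.0
```

Run:
```python
from h import *
print(state()['tool_pos'])
S=grab_frame('scene')
f=lambda i:cv2.resize(i,None,fx=8,fy=8,interpolation=cv2.INTER_CUBIC)[:,:,::-1]
cv2.imwrite('pics/e.png',f(S['pixels'][175:245,325:385]))
```

```text
[0.56186011 0.18765751 0.16794622]
```

View pics/e.png

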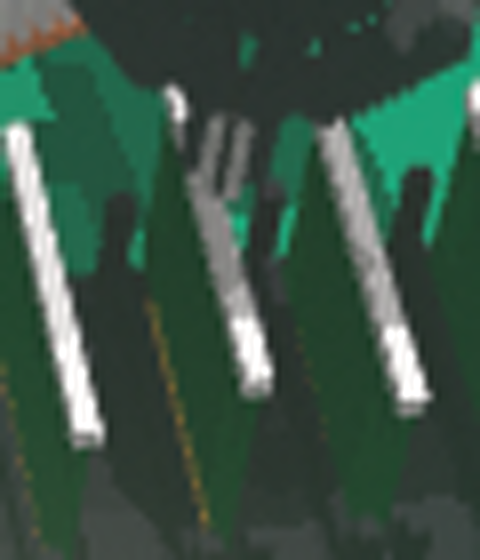

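The tips, at (353,199), sit just above the bar of the raised card and clear of it. Holding for 2.5 s or more.

Call:
{"name": "apply_moves", "arguments": {"series": [{"dx":0,"dy":0,"dz":0,"turn":0,"jaw":1},{"dx":0,"dy":0,"dz":0,"turn":0,"jaw":1},{"dx":0,"dy":0,"dz":0,"turn":0,"jaw":1},{"dx":0,"dy":0,"dz":0,"turn":0,"jaw":1},{"dx":0,"dy":0,"dz":0,"turn":0,"jaw":1}]}}

```text
time: 3.45
tool_pos: [0.5621, 0.1877, 0.1684]
tool_rot: [0.0, 0.144, 0.99, 0.0]
contact_force: [-0.1, 0.4, 0.4]
gripper_width: -0.001
grasp_force: 0.0
```

Call:
{"name": "apply_moves", "arguments": {"series": [{"dx":0,"dy":0,"dz":0,"turn":0,"jaw":1},{"dx":0,"dy":0,"dz":0,"turn":0,"jaw":1},{"dx":0,"dy":0,"dz":0,"turn":0,"jaw":1},{"dx":0,"dy":0,"dz":0,"turn":0,"jaw":1},{"dx":0,"dy":0,"dz":0,"turn":0,"jaw":1}]}}

```text
time: 3.87
tool_pos: [0.5621, 0.1877, 0.1683]
tool_rot: [-0.0, 0.144, 0.99, -0.0]
contact_force: [0.2, 1.2, -0.9]
gripper_width: 0.004
grasp_force: 0.0
```

Call:
{"name": "apply_moves", "arguments": {"series": [{"dx":0,"dy":0,"dz":0,"turn":0,"jaw":1},{"dx":0,"dy":0,"dz":0,"turn":0,"jaw":1},{"dx":0,"dy":0,"dz":0,"turn":0,"jaw":1},{"dx":0,"dy":0,"dz":0,"turn":0,"jaw":1},{"dx":0,"dy":0,"dz":0,"turn":0,"jaw":1}]}}

```text
time: 4.28
tool_pos: [0.5621, 0.1877, 0.1683]
tool_rot: [0.0, 0.144, 0.99, 0.0]
contact_force: [0.8, -0.8, 0.5]
gripper_width: 0.0
grasp_force: 0.0
```

Call:
{"name": "apply_moves", "arguments": {"series": [{"dx":0,"dy":0,"dz":0,"turn":0,"jaw":1},{"dx":0,"dy":0,"dz":0,"turn":0,"jaw":1},{"dx":0,"dy":0,"dz":0,"turn":0,"jaw":1},{"dx":0,"dy":0,"dz":0,"turn":0,"jaw":1},{"dx":0,"dy":0,"dz":0,"turn":0,"jaw":1}]}}

```text
time: 4.7
tool_pos: [0.5621, 0.1877, 0.1683]
tool_rot: [-0.0, 0.144, 0.99, 0.0]
contact_force: [-0.4, -0.0, -0.2]
gripper_width: 0.003
grasp_force: 0.0
```

Call:
{"name": "apply_moves", "arguments": {"series": [{"dx":0,"dy":0,"dz":0,"turn":0,"jaw":1},{"dx":0,"dy":0,"dz":0,"turn":0,"jaw":1},{"dx":0,"dy":0,"dz":0,"turn":0,"jaw":1},{"dx":0,"dy":0,"dz":0,"turn":0,"jaw":1},{"dx":0,"dy":0,"dz":0,"turn":0,"jaw":1}]}}

```text
time: 5.12
tool_pos: [0.5621, 0.1877, 0.1683]
tool_rot: [-0.0, 0.144, 0.99, -0.0]
contact_force: [0.4, -0.5, 0.1]
gripper_width: 0.001
grasp_force: 0.0
```

Call:
{"name": "apply_moves", "arguments": {"series": [{"dx":0,"dy":0,"dz":0,"turn":0,"jaw":1},{"dx":0,"dy":0,"dz":0,"turn":0,"jaw":1},{"dx":0,"dy":0,"dz":0,"turn":0,"jaw":1},{"dx":0,"dy":0,"dz":0,"turn":0,"jaw":1},{"dx":0,"dy":0,"dz":0,"turn":0,"jaw":1}]}}

```text
time: 5.53
tool_pos: [0.5621, 0.1877, 0.1683]
tool_rot: [0.0, 0.144, 0.99, -0.0]
contact_force: [-0.0, -0.2, 0.5]
gripper_width: 0.002
grasp_force: 0.0
```

Call:
{"name": "apply_moves", "arguments": {"series": [{"dx":0,"dy":0,"dz":-25,"turn":0,"jaw":1},{"dx":0,"dy":0,"dz":-50,"turn":0,"jaw":1},{"dx":0,"dy":0,"dz":-80,"turn":0,"jaw":1},{"dx":0,"dy":0,"dz":-80,"turn":0,"jaw":1}]}}

```text
time: 5.87
tool_pos: [0.565, 0.1883, 0.256]
tool_rot: [0.005, 0.144, 0.99, 0.002]
contact_force: [0.3, 0.8, 1.0]
gripper_width: 0.002
grasp_force: 0.0
```

Call:
{"name": "apply_moves", "arguments": {"series": [{"dx":-10,"dy":-38,"dz":0,"turn":0,"jaw":1},{"dx":-20,"dy":-76,"dz":0,"turn":0,"jaw":1},{"dx":-30,"dy":-114,"dz":0,"turn":0,"jaw":1},{"dx":-40,"dy":-152,"dz":0,"turn":0,"jaw":1},{"dx":-50,"dy":-190,"dz":0,"turn":0,"jaw":1}]}}

```text
time: 6.28
tool_pos: [0.5554, -0.0102, 0.2484]
tool_rot: [0.0, 0.144, 0.99, -0.0]
contact_force: [0.3, -0.1, -0.4]
gripper_width: -0.003
grasp_force: 0.0
```

Call:
{"name": "apply_moves", "arguments": {"series": [{"dx":-10,"dy":-38,"dz":0,"turn":0,"jaw":1},{"dx":-20,"dy":-76,"dz":0,"turn":0,"jaw":1},{"dx":-30,"dy":-114,"dz":0,"turn":0,"jaw":1},{"dx":-40,"dy":-152,"dz":0,"turn":0,"jaw":1},{"dx":-50,"dy":-190,"dz":0,"turn":0,"jaw":1}]}}

```text
time: 6.7
tool_pos: [0.5489, -0.207, 0.2484]
tool_rot: [0.0, 0.144, 0.99, -0.0]
contact_force: [0.2, 0.5, -0.2]
gripper_width: -0.0
grasp_force: 0.0
```

Call:
{"name": "apply_moves", "arguments": {"series": [{"dx":-10,"dy":-38,"dz":0,"turn":0,"jaw":1},{"dx":-10,"dy":-40,"dz":30,"turn":0,"jaw":1},{"dx":-10,"dy":-40,"dz":60,"turn":0,"jaw":1},{"dx":-10,"dy":-40,"dz":100,"turn":0,"jaw":1},{"dx":-10,"dy":-40,"dz":120,"turn":0,"jaw":1}]}}

```text
time: 7.12
tool_pos: [0.5453, -0.2456, 0.1235]
tool_rot: [-0.003, 0.145, 0.989, 0.001]
contact_force: [-0.8, 0.5, -1.0]
gripper_width: 0.002
grasp_force: 0.0
```

Call:
{"name": "apply_moves", "arguments": {"series": [{"dx":0,"dy":0,"dz":0,"turn":0,"jaw":1},{"dx":0,"dy":0,"dz":0,"turn":0,"jaw":1}]}}

```text
time: 7.28
tool_pos: [0.5467, -0.2458, 0.1271]
tool_rot: [-0.001, 0.144, 0.99, 0.001]
contact_force: [-0.3, 0.1, 0.5]
gripper_width: -0.001
grasp_force: 0.0
```

Run:
```python
from h import *
t=state()['tool_pos'];print(t)
S=grab_frame('scene');print(proj(S,t-[0,0,.019]),proj(S,[.547,-.246,.067]))
f=lambda i:cv2.resize(i,None,fx=7,fy=7,interpolation=cv2.INTER_CUBIC)[:,:,::-1]
cv2.imwrite('pics/f.png',f(S['pixels'][175:255,140:245]))
```

```text
[ 0.54674281 -0.24582111  0.12708765]
[175.44500984 204.36288012] [177.69043168 214.51832795]
```

View pics/f.png

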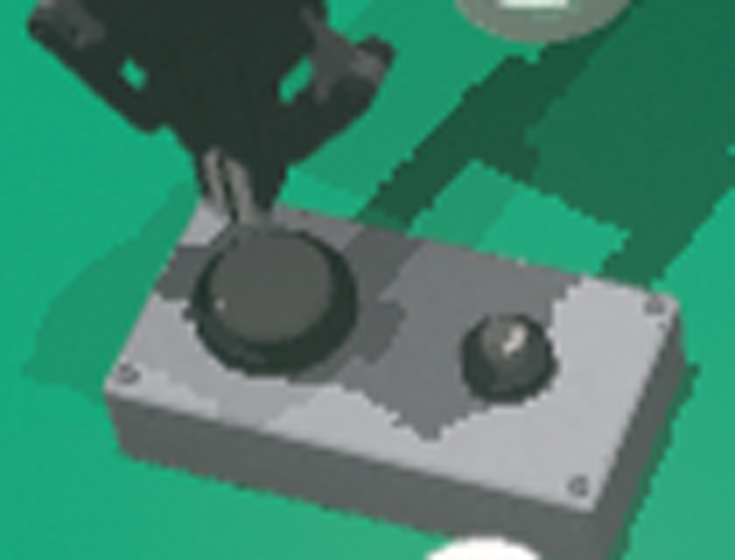

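The tips are above the large cap, whose centre is at (178,216) in the scene. I'll press gently and watch the force.

Call:
{"name": "apply_moves", "arguments": {"series": [{"dx":0,"dy":0,"dz":20,"turn":0,"jaw":1},{"dx":0,"dy":0,"dz":35,"turn":0,"jaw":1},{"dx":0,"dy":0,"dz":40,"turn":0,"jaw":1},{"dx":0,"dy":0,"dz":44,"turn":0,"jaw":1},{"dx":0,"dy":0,"dz":44,"turn":0,"jaw":1}]}}

```text
time: 7.75
tool_pos: [0.5484, -0.2467, 0.0859]
tool_rot: [0.001, 0.144, 0.99, -0.0]
contact_force: [-0.2, -0.0, 1.2]
gripper_width: -0.001
grasp_force: 0.7
```

Call:
{"name": "apply_moves", "arguments": {"series": [{"dx":0,"dy":0,"dz":1,"turn":0,"jaw":1},{"dx":0,"dy":0,"dz":2,"turn":0,"jaw":1},{"dx":0,"dy":0,"dz":3,"turn":0,"jaw":1},{"dx":0,"dy":0,"dz":3,"turn":0,"jaw":1},{"dx":0,"dy":0,"dz":3,"turn":0,"jaw":1}]}}

```text
time: 8.17
tool_pos: [0.5485, -0.2468, 0.0825]
tool_rot: [0.001, 0.144, 0.99, -0.0]
contact_force: [2.1, -0.7, 2.8]
gripper_width: 0.002
grasp_force: 1.7
```

Call:
{"name": "apply_moves", "arguments": {"series": [{"dx":0,"dy":0,"dz":1,"turn":0,"jaw":1},{"dx":0,"dy":0,"dz":2,"turn":0,"jaw":1},{"dx":0,"dy":0,"dz":3,"turn":0,"jaw":1},{"dx":0,"dy":0,"dz":3,"turn":0,"jaw":1},{"dx":0,"dy":0,"dz":3,"turn":0,"jaw":1}]}}

```text
time: 8.58
tool_pos: [0.5485, -0.2468, 0.08]
tool_rot: [0.001, 0.144, 0.99, -0.0]
contact_force: [0.7, 0.4, 7.9]
gripper_width: -0.004
grasp_force: 4.4
```

Call:
{"name": "apply_moves", "arguments": {"series": [{"dx":0,"dy":0,"dz":0.7,"turn":0,"jaw":1},{"dx":0,"dy":0,"dz":1,"turn":0,"jaw":1},{"dx":0,"dy":0,"dz":1,"turn":0,"jaw":1},{"dx":0,"dy":0,"dz":1,"turn":0,"jaw":1}]}}

```text
time: 8.92
tool_pos: [0.5486, -0.2468, 0.0799]
tool_rot: [0.001, 0.144, 0.99, -0.0]
contact_force: [-0.9, 1.4, 13.8]
gripper_width: 0.0
grasp_force: 6.6
```

The button is on its stop: force has risen to 14 N with no further travel. Releasing it.

Call:
{"name": "apply_moves", "arguments": {"series": [{"dx":0,"dy":0,"dz":-10,"turn":0,"jaw":1},{"dx":0,"dy":0,"dz":-30,"turn":0,"jaw":1},{"dx":0,"dy":0,"dz":-60,"turn":0,"jaw":1},{"dx":0,"dy":0,"dz":-100,"turn":0,"jaw":1},{"dx":0,"dy":0,"dz":-120,"turn":0,"jaw":1}]}}

```text
time: 9.33
tool_pos: [0.5477, -0.2465, 0.2005]
tool_rot: [0.001, 0.144, 0.99, -0.001]
contact_force: [0.5, -0.0, 0.2]
gripper_width: 0.003
grasp_force: 0.0
```

Call:
{"name": "apply_moves", "arguments": {"series": [{"dx":0,"dy":0,"dz":0,"turn":0,"jaw":1},{"dx":0,"dy":0,"dz":0,"turn":0,"jaw":1},{"dx":0,"dy":0,"dz":0,"turn":0,"jaw":1},{"dx":0,"dy":0,"dz":0,"turn":0,"jaw":1},{"dx":0,"dy":0,"dz":0,"turn":0,"jaw":1}]}}

```text
time: 9.75
tool_pos: [0.5463, -0.2456, 0.1946]
tool_rot: [-0.002, 0.144, 0.99, 0.001]
contact_force: [0.3, -0.4, 0.1]
gripper_width: 0.005
grasp_force: 0.0
```

Run:
```python
from h import *
print(state()['tool_pos'],state()['contact_force']);save(grab_frame('scene'),'g.png')
```

```text
[ 0.54627985 -0.24557408  0.19464769] [ 0.33715635 -0.40214769  0.13731331]
```

View pics/g.png

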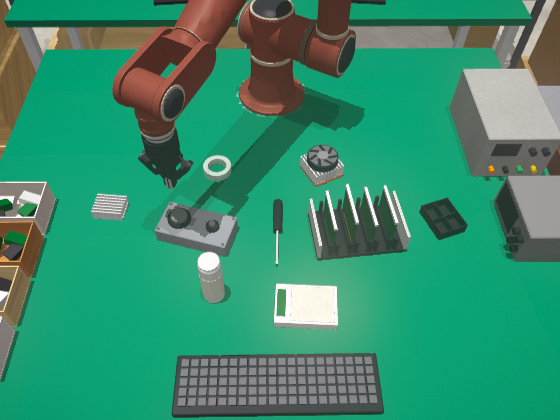

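The gripper is clear of the box at (170,180), the large button is up again at (179,217), and nothing else has moved.

```bash
python3 -c "
from plant import ticket
print(ticket.job_done())"
```

```text
the job is handed in; nothing more can be done
None
```

I held the fingertips about 2 cm above the raised card (second from the left in the scene view) for over 2.5 s without touching it, then pressed the large button to its stop and released it; the job is handed in, but no verdict came back.

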